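Clear the router table: sort collet nuts, clamp knob and set-up blocks into their trays

TASK

Clear up the router table: stand the two collet nuts in the orange tray, one in each of its two bays, the red clamp knob in the green tray, and in the grey tray stack the two set-up blocks, the big blue one flat on the tray's floor and the small brass one flat and centred on top of it. Everything stays the same way up as it stands now, and the jar and the wax tin among the trays stay where they are.

Things in the scene. Friction and masses are not known exactly. Their poses are not given: they have to be found in the camera images.
- nut_steel: Large bright silver collet nut standing on the table: round neck 36 mm in diameter from 0 to 12 mm height, above it a hexagon 40 mm across flats (46 across corners) from 12 to 32 mm height, dark bore on top; 0.11 to 0.21 kg. Origin: centre of its underside, z up. Two parallel flats face its own +y and -y, the others follow every 60 degrees: grip a pair of flats.
- nut_black: Small dark grey, nearly black, collet nut of the same shape: neck 28 mm in diameter from 0 to 12 mm, hexagon 32 mm across flats (37 across corners) from 12 to 32 mm height; 0.07 to 0.13 kg. Origin: centre of its underside, z up. Two parallel flats face its own +y and -y, the others follow every 60 degrees.
- knob: Red six-lobed clamp knob standing on its black hub: hub 30 mm in diameter from 0 to 14 mm height, lobed head 52 mm across lobe tips from 14 to 36 mm height, brass insert on the flat top; 0.05 to 0.09 kg. Origin: centre of its underside, z up. Lobe tips lie along its own +x and every 60 degrees; across its y it is 47 mm wide and jaws rest on two lobes each side.
- block_big: Big blue set-up block, 70 (its x) by 50 (its y) by 30 mm high, with dark drilled holes; 0.2 to 0.36 kg. Origin: centre of its underside, z up.
- block_small: Small brass-coloured set-up block, 50 (its x) by 30 (its y) by 30 mm high, with dark drilled holes; 0.25 to 0.47 kg. Origin: centre of its underside, z up.
- tray_two: Orange tray, fixed to the table, 100 (its x) by 180 (its y) by 15 mm high, walls and floor 5 mm thick, split by a low wall across its middle into two bays, each about 90 by 83 mm inside. Origin: centre of its underside, on the table; bay centres at its y = +44 mm and y = -44 mm, x = 0, bay floor 5 mm above the origin.
- tray_green: Green tray, fixed to the table, 100 by 100 by 15 mm high, walls and floor 5 mm thick, one bay 90 by 90 mm inside. Origin: centre of its underside; floor 5 mm above it.
- tray_grey: Grey tray, fixed to the table, 120 (its x) by 140 (its y) by 15 mm high, walls and floor 5 mm thick, one bay 110 by 130 mm inside. Origin: centre of its underside; floor 5 mm above it.
- screw_jar: Bystander: loose amber jar with a silver lid, 58 mm in diameter, 65 mm high, standing between trays. Origin: centre of its underside.
- wax_tin: Bystander: loose round yellow tin with a brass-coloured lid, 62 mm in diameter, 32 mm high, standing between trays. Origin: centre of its underside.
Things that resemble listed ones, but are neither listed nor needed, are in the scene too. Of the things that look like the knob, take the one that is nearest to the robot's base at the start.

How it is judged (in metres and radians):
At the end, for the whole second after the job is handed in: One nut in each orange bay, knob in the green tray, blue block in the grey tray, all on the tray floor (4 mm) and upright (0.12 rad); brass block on the blue one, centred within 12 mm along each of its sides; all released and at rest; jar and tin within 20 mm of their start (linear speed of each of nut_steel, nut_black, knob, block_big, block_small below 0.02 m/s and angular speed of each of nut_steel, nut_black, knob, block_big, block_small below 0.2 rad/s and angle between each of nut_steel, nut_black, knob, block_big, block_small's own z axis and vertical below 0.12 rad and ((x of nut_steel in the frame of tray_two between -0.034 and 0.034 m and y of nut_steel in the frame of tray_two between 0.0137 and 0.0737 m and z of nut_steel in the frame of tray_two between 0.001 and 0.009 m and x of nut_black in the frame of tray_two between -0.034 and 0.034 m and y of nut_black in the frame of tray_two between -0.0737 and -0.0137 m and z of nut_black in the frame of tray_two between 0.001 and 0.009 m) or (x of nut_black in the frame of tray_two between -0.034 and 0.034 m and y of nut_black in the frame of tray_two between 0.0137 and 0.0737 m and z of nut_black in the frame of tray_two between 0.001 and 0.009 m and x of nut_steel in the frame of tray_two between -0.034 and 0.034 m and y of nut_steel in the frame of tray_two between -0.0737 and -0.0137 m and z of nut_steel in the frame of tray_two between 0.001 and 0.009 m)) and x of knob in the frame of tray_green between -0.032 and 0.032 m and y of knob in the frame of tray_green between -0.032 and 0.032 m and z of knob in the frame of tray_green between 0.001 and 0.009 m and x of block_big in the frame of tray_grey between -0.035 and 0.035 m and y of block_big in the frame of tray_grey between -0.045 and 0.045 m and z of block_big in the frame of tray_grey between 0.001 and 0.009 m and x of block_small in the frame of block_big between -0.012 and 0.012 m and y of block_small in the frame of block_big between -0.012 and 0.012 m and z of block_small in the frame of block_big between 0.026 and 0.034 m and distance of each of screw_jar, wax_tin from where it was at the start of the episode below 0.02 m); the robot touches nothing.
It fails at once if the jar is shifted by more than 20 mm or tipped (distance of screw_jar from where it was at the start of the episode above 0.02 m or angle between screw_jar's own z axis and vertical above 0.35 rad).
It fails at once if the wax tin is shifted by more than 20 mm or tipped (distance of wax_tin from where it was at the start of the episode above 0.02 m or angle between wax_tin's own z axis and vertical above 0.35 rad).
It also fails if it takes over 120 s, if anything falls off the work surface, if the arm or the gripper's body presses on something with over 40 N, if the wrist force passes 120 N, or if a joint passes its speed limit or range.

ROBOT

A 7-joint arm with a two-finger parallel gripper is mounted at the origin on the work surface. World frame = base frame: x ahead of the robot, y to its left, z up, the work surface at z = 0. Lengths are in mm, angles in rad, forces in N, time in s.
With the tool pointing down it reaches from about 400 to 875 mm from the base axis. Payload 4.4 kg.
Tool frame: the origin (TCP) lies midway between the tips of the shut fingers; the grasp point (between the pads) lies ctrl.grip_depth behind it (ctrl.grip_depth is the distance from the TCP to the grasp point, in mm); z points along the fingers, y is the line along which they close (so a half turn about z gives the same grasp; the last joint's range is limited). The gripper opens to 85 mm and grips with 20 to 120 N. Pads are 22 mm wide; open, the fingers measure 114 mm over their backs; the gripper's body (76 mm by 85 mm) begins 54 mm behind the grasp point. The pads swing forward as they close: fully open they stand 13 mm farther back than shut.
Start: joints at [1.197, 0.628, 0.038, 1.517, -0.027, 0.996, -0.02], TCP at [196.954, -619.457, 231.313] pointing down, gripper open.
Joint ranges: [-3.06, 3.06], [-0.37, 2.12], [-1.25, 1.32], [0.18, 2.47], [-1.1, 4.24], [0.23, 1.98], [-2.94, 2.94]. Speed limits (rad/s): [2.57, 2.57, 3.14, 3.14, 3.14, 3.14, 3.14].

INTERFACE

Orientations are given as [roll, pitch, yaw] about the fixed x, y, z axes, in that order (R = Rz(yaw) Ry(pitch) Rx(roll)).
In Python, from cell import ctrl gives the robot as it stands.
- The arm moves only by the tool carry_out, never from a script. Its argument "deltas" is one flat list of numbers, 7 for each row, row after row: the turn, a rotation vector about the tool's x, y, z in degrees, then the shift along the tool's x, y, z in m, then the closure, from -1 (fully open) to 1 (shut). In form: [wx, wy, wz, dx, dy, dz, claw, wx, wy, wz, dx, dy, dz, claw, ...]. A call has 1 to 12 rows; each row shifts and turns the commanded pose from where the row before left it, along the tool's axes as they then stand; what a row does not reach is not made up. A row lasts 1/8 s, in which the tool goes at most 62.5 mm and 10.7 degrees, less where a joint would pass 70% of its speed; a pose out of reach is approached as far as the arm can. A call with a gripper value outside its range is refused whole. The fingers move at their own pace and stop on an object; the grip force is fixed at half the most. Time passes only in rows, so rows that do not move let the fingers close. It gives the time, the measured TCP pose, the force, the opening and the grip force at its end, in the units of the state.
- ctrl.read_state(): the state, without advancing time (a new reading comes with each control period).
- ctrl.get_image(name): name is "side" or "top" or "wrist"; returns the picture (480x640x3 uint8, red, green, blue); there is no depth.
- ctrl.calibration(name): a dict with "mtx" (3x3 intrinsics, pixels), "R" (3x3) and "t" (3): a world point X has camera coordinates R X + t. Camera axes: x right, y down, z forward; pixel columns grow to the right and rows downward; lengths in mm; the calibration is good to about 2 mm. A picture is of the moment at which its call begins: read the wrist's pose just before it. calibration takes no time and is no camera call; for the wrist camera it gives the pose at the moment of the call.
- ctrl.finish_job(): hands the job in; it is judged then, once.
The state is a dict: "clock": time; "qpos": joint angles; "qd": joint speeds; "tau": joint torques, N m; "eef_pos": TCP position; "tool_rot": TCP orientation; "force": force on the tool from outside, world axes, zero at the start; "torque": the same for the moment, N m; "width": finger opening in mm; "gripper_force": force on a finger pad.
Only numpy, scipy, OpenCV 4.12 (cv2) and the standard library are available. Lean on these libraries where they do the work, as an engineer would, in place of code of your own. Each camera call takes 0.05 s, during which the arm holds its last target. There are 200 camera calls.

## Working session

There is one attempt and no reset: what is moved stays moved. The work goes in short steps, Python scripts to look and compute and a tool call to move; the robot and the scene stay as the last step left them, time stands still between calls to the robot, and variables do not carry over. Pictures are saved under pics/ and viewed, at most 18 in all, crops included, and the job is handed in when it is done.

Besides the shell and the picture viewer there is one more tool, called by a JSON object that holds its "op" and its "data". carry_out: Moves the arm, as the interface text tells. Its arguments: {"type":"object","properties":{"deltas":{"type":"array"}},"required":["deltas"]}

```bash
mkdir -p pics; ls
python3 - <<'E'
from cell import ctrl
import cv2
print(ctrl.read_state(), ctrl.grip_depth)
for n in("top","side"):
    c=ctrl.calibration(n); print(n,c)
    cv2.imwrite(f"pics/{n}0.png",ctrl.get_image(n)[:,:,::-1])
E
```

```text
pics
{'clock': 0.0, 'qpos': array([ 1.19717705,  0.62935354,  0.03840143,  1.51837479, -0.02699538,
        0.99632454, -0.01997988]), 'qd': array([ 0.00081032, -0.00250089, -0.00084348, -0.00080827, -0.00157424,
        0.00278251, -0.00092133]), 'tau': array([-2.58227556e-04, -5.63399827e+01,  1.22619711e+00, -1.93445742e+01,
        1.10707461e-02,  1.06351831e-02, -2.65131609e-05]), 'eef_pos': array([ 196.79246043, -618.82276838,  230.38138917]), 'tool_rot': array([-3.13964914e+00,  6.42663931e-06,  3.07874540e-01]), 'force': array([-0.44170738, -0.79766617, -0.64304495]), 'torque': array([-0.04496905,  0.03925072,  0.00361819]), 'gripper_force': 0.0, 'width': 85.43610048626229} 18.700000000000003
top {'mtx': array([[605.42499192,   0.        , 323.76039055],
       [  0.        , 605.42499192, 246.58938428],
       [  0.        ,   0.        ,   1.        ]]), 'R': array([[-2.53114909e-02, -9.99679609e-01,  9.24199260e-05],
       [-9.97204113e-01,  2.52423100e-02, -7.03333631e-02],
       [ 7.03084960e-02, -1.87240381e-03, -9.97523538e-01]]), 't': array([ -56.57874395,  494.92379368, 1221.66619902])}
side {'mtx': array([[614.5243559 ,   0.        , 317.96347449],
       [  0.        , 614.5243559 , 243.31500212],
       [  0.        ,   0.        ,   1.        ]]), 'R': array([[-0.99705086, -0.07582463,  0.01184088],
       [-0.05805331,  0.64428231, -0.76258122],
       [ 0.05019358, -0.76101967, -0.6467841 ]]), 't': array([ 489.37106961,   98.75531024, 1147.55648414])}
```

View pics/top0.png

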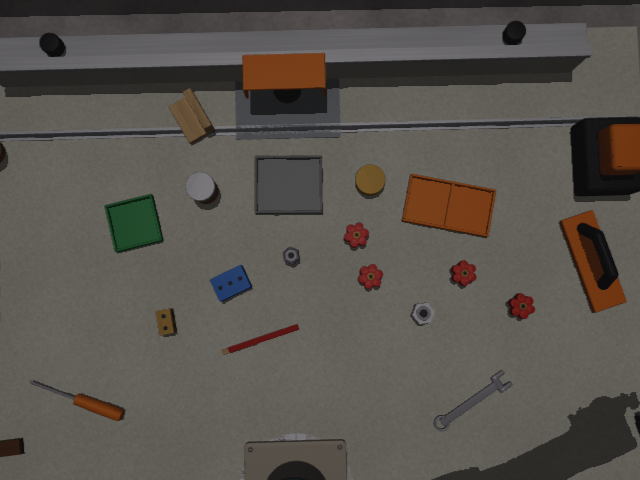

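View pics/side0.png

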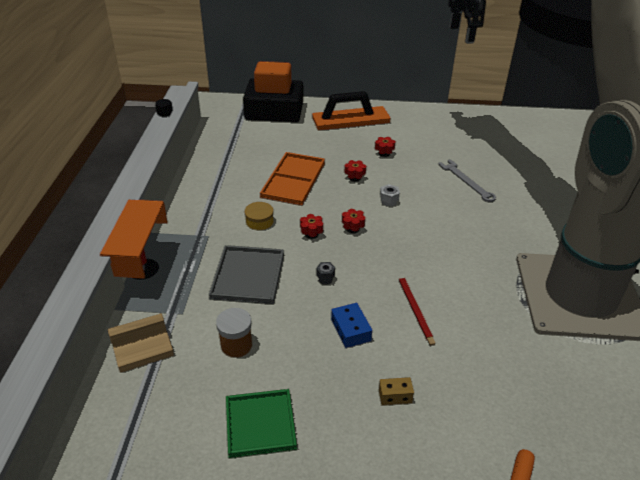

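Top view shows the blue block (231,283), brass block (166,322), black nut (291,256), steel nut (423,313) and four knobs (356,235), (371,277), (464,273), (522,306). The trays are green (134,223), grey (289,185) and orange (449,206). The jar is at (202,188) and the tin at (370,180). Next I'll enlarge two crops.

Run:
```python
import cv2
im=cv2.imread("pics/top0.png")
for n,(x,y,w,h) in dict(L=(100,150,200,150),R=(340,170,200,150)).items():
    c=cv2.resize(im[y:y+h,x:x+w],None,fx=4,fy=4,interpolation=cv2.INTER_CUBIC)
    c=cv2.convertScaleAbs(c,alpha=1.5)
    cv2.imwrite(f"pics/top0{n}.png",c)
```

```text
(no output)
```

View pics/top0R.png

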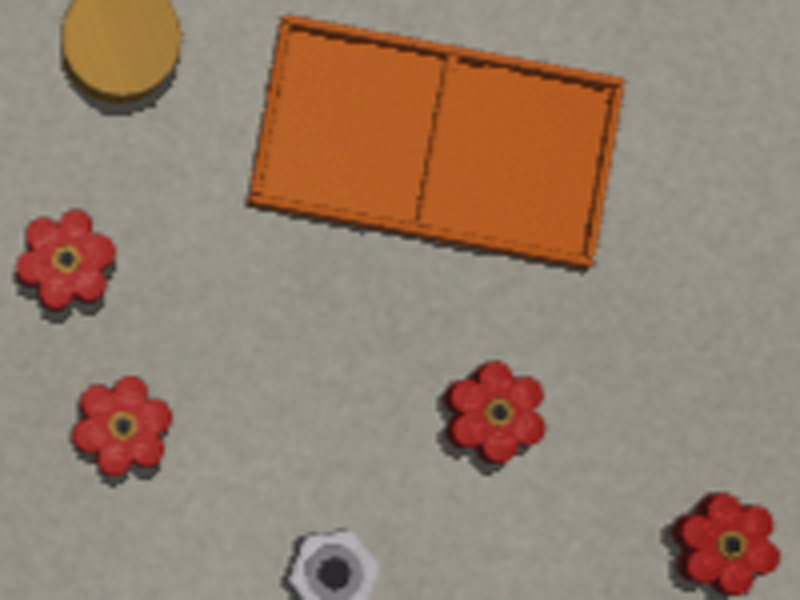

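View pics/top0L.png

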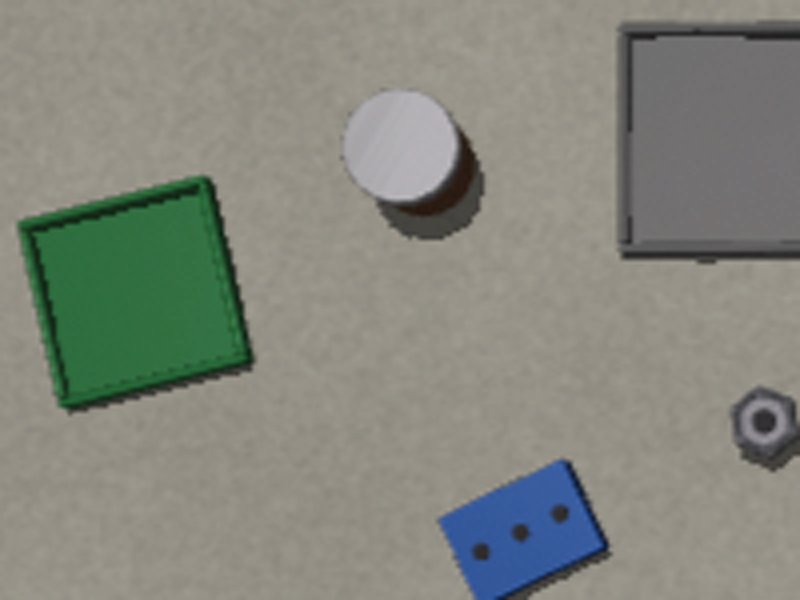

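Run:
```python
import cv2,numpy as np
im=cv2.imread("pics/top0.png")
T=[(410,298,26,30,10),(278,241,26,30,10),(153,307,26,30,10),(357,261,26,30,10),(209,258,44,50,6),(251,148,76,75,3.5)]
t=[]
for x,y,w,h,f in T:
    c=cv2.resize(im[y:y+h,x:x+w],None,fx=f,fy=f,interpolation=cv2.INTER_CUBIC)
    c=cv2.convertScaleAbs(c,alpha=1.7); o=np.zeros((300,266,3),np.uint8); o[:c.shape[0],:c.shape[1]]=c[:300,:266]; t.append(o)
cv2.imwrite("pics/tiles.png",np.vstack([np.hstack(t[:3]),np.hstack(t[3:])]))
```

```text
(no output)
```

View pics/tiles.png

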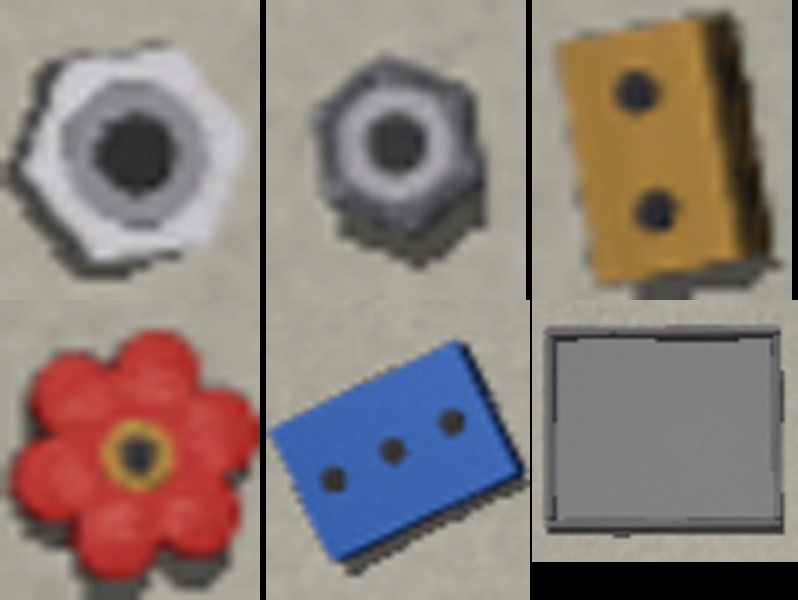

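Tiles show clear corners. Steel: diagonal (22,165)-(243,132). Black: diagonal (385,58)-(405,232). Brass corners are (558,45), (703,20), (742,260), (600,285), and blue corners are (271,433), (461,342), (523,468), (340,562). The knob's lobe axis runs (158,365)-(115,540). Converting these to world positions.

```bash
cat > h.py <<'E'
from cell import ctrl
import numpy as np, json
def world(cam,px,z,cal=None):
    c=cal or ctrl.calibration(cam)
    px=np.atleast_2d(px).astype(float)
    d=np.c_[px,np.ones(len(px))]@np.linalg.inv(c["mtx"]).T@c["R"]
    o=-c["R"].T@c["t"]
    return (o+d*((z-o[2])/d[:,2])[:,None])[:,:2]
def crop(p,x,y,f,ox=0,oy=0):
    p=np.array(p,float)-[ox,oy]
    return (p+.5)/f-.5+[x,y]
def ang(v): return np.degrees(np.arctan2(v[1],v[0]))
E
python3 - <<'E'
from h import *
np.set_printoptions(precision=1,suppress=True)
w=lambda p,z:world("top",p,z)
def show(n,c,a): print(n,np.round(c,1),"x-axis deg",round(a,1))
s=w(crop([(136,152),(22,165),(243,132)],410,298,10),32); show("steel corner",s[0],ang(s[2]-s[1])); print(s[1:].mean(0))
s=w(crop([(398,145),(385,58),(405,232)],278,241,10,266),32); show("black corner",s[0],ang(s[2]-s[1])); print(s[1:].mean(0))
k=w(crop([(139,454),(158,365),(115,540)],357,261,10,0,300),36); show("knob lobe",k[0],ang(k[2]-k[1]))
s=w(crop([(558,45),(703,20),(742,260),(600,285)],153,307,10,532),30); show("brass x",s.mean(0),ang(s[3]-s[0]+s[2]-s[1])); print(np.linalg.norm(s-np.roll(s,1,0),axis=1))
s=w(crop([(271,433),(461,342),(523,468),(340,562)],209,258,6,266,300),30); show("blue x",s.mean(0),ang(s[1]-s[0]+s[2]-s[3])); print(np.linalg.norm(s-np.roll(s,1,0),axis=1))
s=w(crop([(547,329),(779,329),(781,527),(547,527)],251,148,3.5,532,300),15); show("grey y",s.mean(0),ang(s[0]-s[1]+s[3]-s[2]));print(np.linalg.norm(s-np.roll(s,1,0),axis=1))
s=w(crop([(285,16),(624,82),(591,266),(248,205)],340,170,4),15); show("orange y",s.mean(0),ang(s[0]-s[1]+s[3]-s[2]));print(np.linalg.norm(s-np.roll(s,1,0),axis=1))
s=w(crop([(19,224),(209,177),(252,361),(65,406)],100,150,4),15); show("green y",s.mean(0),ang(s[0]-s[1]+s[3]-s[2]));print(np.linalg.norm(s-np.roll(s,1,0),axis=1))
for n,p in [("k",(66,259)),("k",(123,426)),("k",(499,412)),("k",(732,545))]:
    q=w(crop(p,340,170,4),36)[0]; print(n,q,np.hypot(*q))
print("jar",w(crop((400,145),100,150,4),65),"tin",w(crop((121,38),340,170,4),32))
E
```

```text
steel corner [ 354.2 -265.1] x-axis deg -83.0
[ 354.9 -264.4]
black corner [476.9  -1.9] x-axis deg -174.7
[476.9  -1.3]
knob lobe [ 430.5 -161.3] x-axis deg 164.4
brass x [349.2 254.6] x-axis deg -170.8
[48.8 29.5 48.7 28.8]
blue x [424.  120.4] x-axis deg -65.0
[49.3 70.6 47.4 68.8]
grey y [624.7   1. ] x-axis deg 88.6
[118.  137.4 118.  137.6]
orange y [ 572.6 -328.9] x-axis deg 77.9
[100.3 178.   97.2 178.6]
green y [552.9 320.4] x-axis deg 102.4
[ 97.5 100.4  98.2  98.1]
k [ 515.1 -135. ] 532.4784178898558
k [ 430.2 -161.2] 459.38740765253164
k [ 432.4 -350.2] 556.4808367208834
k [ 363.  -464.1] 589.1714984881517
jar [[616.8 173.9]] tin [[ 627.8 -166.5]]
```

```bash
cat >> h.py <<'E'
from scipy.spatial.transform import Rotation as Ro
def go(x,y,z,jaw=None):
    """shift in present tool axes (m), and then turn about tool z (deg) to bring jaw line to 'jaw' deg"""
    s=ctrl.read_state(); R=Ro.from_euler('xyz',s["tool_rot"]).as_matrix()
    d=R.T@(np.array([x,y,z])-s["eef_pos"])
    j=ang(R[:2,1]); t=None if jaw is None else (jaw-j+90)%180-90
    print("pos",s["eef_pos"].round(1),"jaw",j.round(1),"w",round(s["width"],1),"shift m",(d/1000).round(4),"min rows",np.ceil(np.linalg.norm(d)/60),"wz",None if t is None else round(-t,1), "q7",s["qpos"][[0,6]].round(2),"t",round(s["clock"],1),"F",s["force"].round(1))
E
python3 -c "
from h import *
go(354.5,-264.8,100,-53)"
```

```text
pos [ 196.8 -618.9  230.5] jaw -72.4 w 85.6 shift m [ 0.2576 -0.2895  0.131 ] min rows 7.0 wz -19.4 q7 [ 1.2  -0.02] t 0.1 F [ 0.1 -0.2 -0.1]
```

{"op": "carry_out", "data": {"deltas": [0,0,0,0.0322,-0.0362,0.0164,-1,0,0,0,0.0322,-0.0362,0.0164,-1,0,0,0,0.0322,-0.0362,0.0164,-1,0,0,0,0.0322,-0.0362,0.0164,-1,0,0,0,0.0322,-0.0362,0.0164,-1,0,0,0,0.0322,-0.0362,0.0164,-1,0,0,0,0.0322,-0.0362,0.0164,-1,0,0,0,0.0322,-0.0362,0.0164,-0.5,0,0,-9.7,0,0,0,-0.5,0,0,-9.7,0,0,0,-0.5,0,0,0,0,0,0,-0.5,0,0,0,0,0,0,-0.5]}}

```text
clock: 1.6
eef_pos: [354.6, -265.6, 100.1]
tool_rot: [-3.142, 0.0, 0.643]
force: [0.6, 1.0, -0.0]
width: 63.8
gripper_force: 0.0
```

```bash
python3 -c "
from h import *
import cv2
go(354.5,-264.8,2,-53)
c=ctrl.calibration('wrist'); im=ctrl.get_image('wrist')
np.savez('w1.npz',**c)
cv2.imwrite('pics/w1.png',im[:,:,::-1])"
```

```text
pos [ 354.6 -265.6  100.1] jaw -53.2 w 63.8 shift m [ 0.0005 -0.0007  0.0981] min rows 2.0 wz -0.2 q7 [ 0.6 -0.4] t 1.6 F [ 0.6  1.  -0. ]
```

View pics/w1.png

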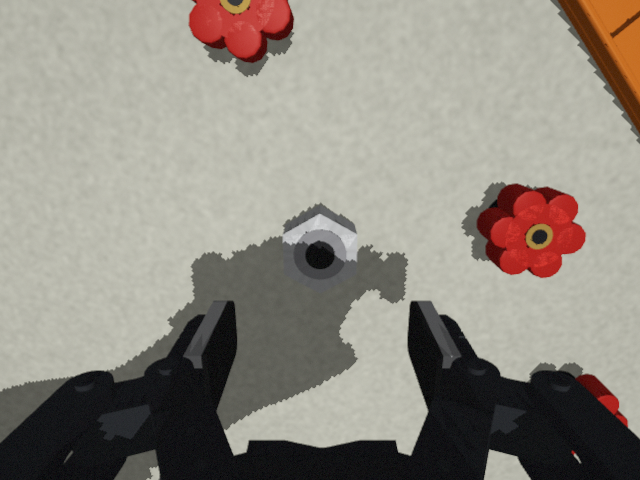

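The wrist view shows the steel nut (320,255) centred between the fingers (235/410) with its flats parallel to the pads. Descending and gripping.

{"op": "carry_out", "data": {"deltas": [0,0,0,0.0005,-0.0005,0.035,-0.5,0,0,0,0,0,0.035,-0.5,0,0,0,0,0,0.028,-0.5,0,0,0,0,0,0,1,0,0,0,0,0,0,1,0,0,0,0,0,0,1,0,0,0,0,0,0,1,0,0,0,0,0,0,1]}}

```text
clock: 2.65
eef_pos: [349.6, -267.5, 26.0]
tool_rot: [-3.137, 0.017, 0.647]
force: [-0.7, -0.9, 0.5]
width: 37.4
gripper_force: 60.5
```

Run:
```python
from h import *
go(354.5,-264.8,120)
a=np.radians(77.9); print("bays",np.array([572.6,-328.9])+44*np.array([np.cos(a),np.sin(a)]),np.array([572.6,-328.9])-44*np.array([np.cos(a),np.sin(a)]))
print(ctrl.read_state()["gripper_force"])
```

```text
pos [ 349.6 -267.5   26. ] jaw -52.9 w 37.4 shift m [ 0.0039  0.0004 -0.094 ] min rows 2.0 wz None q7 [ 0.7  -0.95] t 2.6 F [-0.7 -0.9  0.5]
bays [ 581.82321677 -285.87753758] [ 563.37678323 -371.92246242]
60.495798010379076
```

Run:
```python
from h import *
import cv2
s=ctrl.read_state(); print(s["qpos"].round(2),s["qd"].round(2),s["tau"].round(1),s["torque"],s["width"],s["eef_pos"])
cv2.imwrite('pics/s1.png',cv2.resize(ctrl.get_image('side')[130:280,290:490,::-1],None,fx=4,fy=4))
```

```text
[ 0.7   0.74 -0.18  2.23  0.61  0.24 -0.95] [ 0.    0.   -0.   -0.    0.01  0.   -0.  ] [ -0.2 -46.3  -1.5  -4.2  -0.    0.    0. ] [ 0.0492179   0.00355829 -0.02191339] 37.42887296140338 [ 349.60235304 -267.48848954   26.04387293]
```

View pics/s1.png

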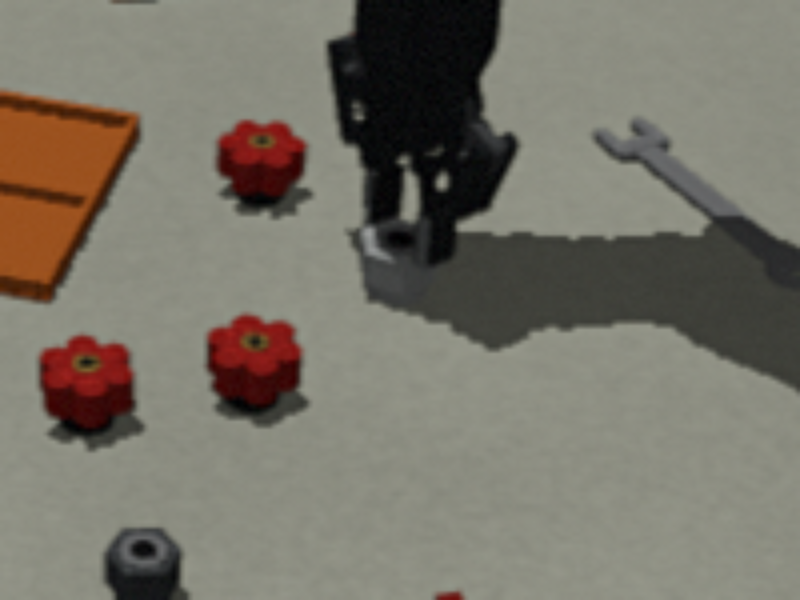

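The arm hit its q6 limit (0.24), so the pads only hold the top of the nut at z=26. I'll slide the nut outward to x≈414 and regrip lower there.

{"op": "carry_out", "data": {"deltas": [0,0,0,0.005,0.004,0,1,0,0,0,0.005,0.004,0,1,0,0,0,0.005,0.004,0,1,0,0,0,0.005,0.004,0,1,0,0,0,0.005,0.004,0,1,0,0,0,0.005,0.004,0,1,0,0,0,0.005,0.004,0,1,0,0,0,0.005,0.004,0,1,0,0,0,0.005,0.004,0,1,0,0,0,0.005,0.004,0,1,0,0,0,0,0,0,1,0,0,0,0,0,0,1]}}

```text
clock: 4.2
eef_pos: [403.9, -269.9, 26.0]
tool_rot: [-3.127, 0.032, 0.644]
force: [-16.2, 0.7, 29.6]
width: 37.2
gripper_force: 63.8
```

Run:
```python
from h import *
import cv2
s=ctrl.read_state(); print(s["qpos"].round(3),s["tool_rot"],s["gripper_force"])
go(414,-265,26,-53)
cv2.imwrite('pics/s2.png',cv2.resize(ctrl.get_image('side')[130:280,290:490,::-1],None,fx=4,fy=4))
```

```text
[ 0.681  0.768 -0.248  2.09   0.553  0.378 -0.952] [-3.12735231  0.03200447  0.64370408] 63.83340242318809
pos [ 403.9 -269.9   26. ] jaw -53.1 w 37.2 shift m [ 0.011   0.0022 -0.0004] min rows 1.0 wz -0.1 q7 [ 0.68 -0.95] t 4.2 F [-16.2   0.7  29.6]
```

View pics/s2.png

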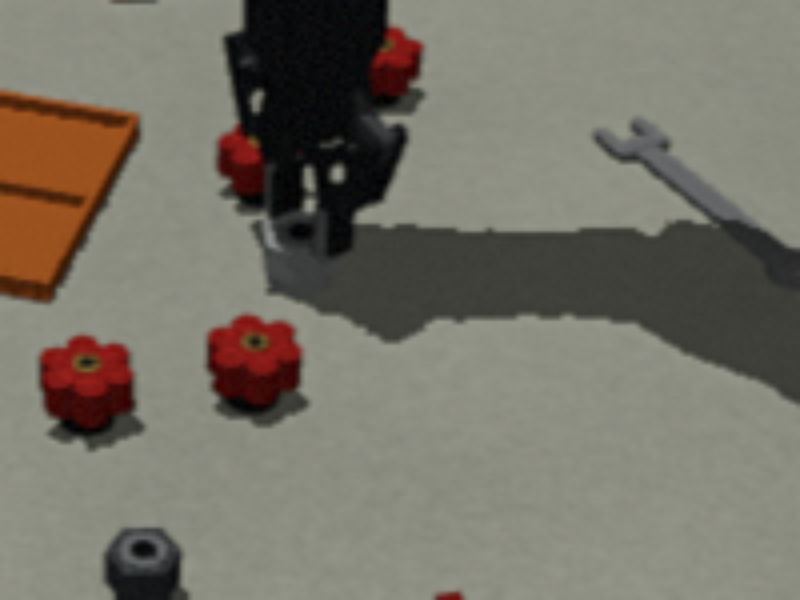

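The nut slid along to about (404,-270), and the tool has picked up a 0.03 rad tilt. I'll open, rise, and level it.

{"op": "carry_out", "data": {"deltas": [0,0,0,0,0,0,-0.5,0,0,0,0,0,0,-0.5,0,0,0,0,0,0,-0.5,0,0,0,0,0,-0.025,-0.5,0,0,0,0,0,-0.025,-0.5,0,0,0,0,0,-0.025,-0.5]}}

```text
clock: 5.0
eef_pos: [414.9, -268.5, 100.2]
tool_rot: [-3.136, 0.017, 0.647]
force: [0.3, -0.1, -0.0]
width: 64.0
gripper_force: 0.0
```

```bash
cat >> h.py <<'E'
def go(x,y,z,jaw=None):
    """shift in present tool axes (m), and then turn (deg rotvec, tool axes) to upright with jaw line at 'jaw' deg"""
    s=ctrl.read_state(); R=Ro.from_euler('xyz',s["tool_rot"])
    d=R.inv().apply(np.array([x,y,z])-s["eef_pos"])
    j=ang(R.as_matrix()[:2,1]); t=0 if jaw is None else (jaw-j+90)%180-90
    T=Ro.from_euler('xyz',[180,0,j+t+90],degrees=True)
    print("pos",s["eef_pos"].round(1),"jaw",j.round(1),"w",round(s["width"],1),"shift m",(d/1000).round(4),"rows>=",np.ceil(np.linalg.norm(d)/60),"turn",np.degrees((R.inv()*T).as_rotvec()).round(1),"t",round(s["clock"],1),"F",s["force"].round(1),round(s["gripper_force"],1),"q",s["qpos"].round(2))
E
python3 - <<'E'
from h import *
import cv2
go(414,-265,26,-53)
c=ctrl.calibration('wrist'); np.savez('w2.npz',**c)
cv2.imwrite('pics/w2.png',ctrl.get_image('wrist')[:,:,::-1])
E
```

```text
pos [ 414.9 -268.5  100.2] jaw -52.9 w 64.0 shift m [ 0.0026 -0.0029  0.0742] rows>= 2.0 turn [-0.3  1.   0.1] t 5.0 F [ 0.3 -0.1 -0. ] 0.0 q [ 0.76  0.64 -0.38  2.05  0.46  0.55 -0.87]
```

View pics/w2.png

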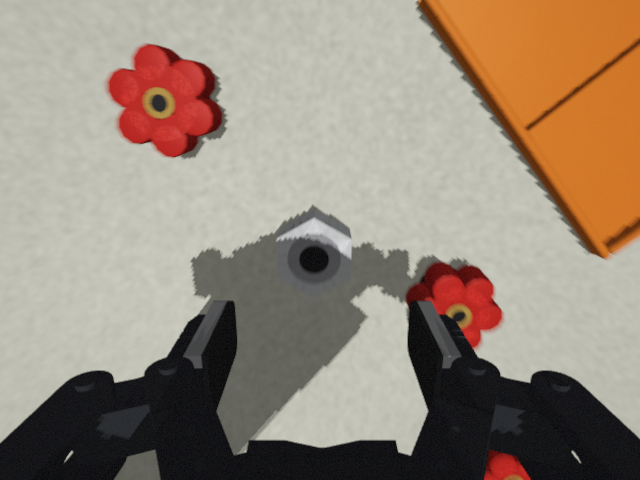

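Run:
```python
from h import *
for f,p in(('w1.npz',(320,255)),('w2.npz',(314,259))):
    print(world('wrist',p,32,dict(np.load(f))))
print(world('wrist',(158,103),36,dict(np.load('w2.npz'))),world('wrist',(459,316),36,dict(np.load('w2.npz'))))
p=world('wrist',(314,259),32,dict(np.load('w2.npz')))[0]
go(p[0],p[1],8,-53)
```

```text
[[ 353.69465682 -265.85897851]]
[[ 409.03625525 -267.93422608]]
[[ 429.47752972 -160.85325575]] [[ 431.8237525  -352.08985962]]
pos [ 416.5 -269.2  102.8] jaw -52.9 w 64.2 shift m [-0.0038 -0.0055  0.0949] rows>= 2.0 turn [-0.   0.9  0.1] t 5.0 F [0.8 0.1 3.5] 0.0 q [ 0.76  0.64 -0.38  2.04  0.46  0.55 -0.87]
```

{"op": "carry_out", "data": {"deltas": [0,0.9,0.1,-0.005,-0.0055,0,-0.5,0,0,0,0,0,0.02,-0.5,0,0,0,0,0,0.02,-0.5,0,0,0,0,0,0.02,-0.5,0,0,0,0,0,0.02,-0.5,0,0,0,0,0,0.018,-0.5,0,0,0,0,0,0,-0.5,0,0,0,0,0,0,-0.5]}}

```text
clock: 6.05
eef_pos: [406.4, -266.9, 1.7]
tool_rot: [-3.136, 0.002, 0.645]
force: [0.6, 0.6, 0.3]
width: 64.1
gripper_force: 0.0
```

Run:
```python
from h import *
go(409.0,-267.9,3,-53)
```

```text
pos [ 406.4 -266.9    1.7] jaw -53.1 w 64.1 shift m [ 0.0014  0.0024 -0.0013] rows>= 1.0 turn [-0.3  0.1 -0.1] t 6.0 F [0.6 0.6 0.3] 0.0 q [ 0.67  0.81 -0.22  2.11  0.59  0.28 -0.98]
```

{"op": "carry_out", "data": {"deltas": [0,0,0,0.0015,0.0025,0,-0.5,0,0,0,0,0,0,1,0,0,0,0,0,0,1,0,0,0,0,0,0,1,0,0,0,0,0,0,1,0,0,0,0,0,0,1]}}

```text
clock: 6.8
eef_pos: [409.9, -268.4, 2.5]
tool_rot: [-3.138, 0.001, 0.645]
force: [-1.3, -0.2, 5.8]
width: 39.1
gripper_force: 60.6
```

Run:
```python
from h import *
go(563.4,-371.9,90,12)
```

```text
pos [ 409.9 -268.4    2.5] jaw -53.0 w 39.1 shift m [ 0.0603  0.1747 -0.0883] rows>= 4.0 turn [ -0.2  -0.1 -65. ] t 6.8 F [-1.3 -0.2  5.8] 60.6 q [ 0.67  0.81 -0.22  2.1   0.59  0.29 -0.98]
```

{"op": "carry_out", "data": {"deltas": [0,0,0,0,0,-0.03,1,0,0,0,0,0,-0.03,1,0,0,0,0,0,-0.03,1,0,0,0,0.01,0.0291,0,1,0,0,0,0.01,0.0291,0,1,0,0,0,0.01,0.0291,0,1,0,0,0,0.01,0.0291,0,1,0,0,0,0.01,0.0291,0,1,0,0,0,0.01,0.0291,0,1,0,0,0,0,0,0,1,0,0,0,0,0,0,1]}}

```text
clock: 8.18
eef_pos: [561.7, -371.1, 90.1]
tool_rot: [-3.135, 0.003, 0.645]
force: [-1.4, 0.3, -1.7]
width: 38.9
gripper_force: 61.3
```

Run:
```python
from h import *
go(563.4,-371.9,8,-53)
```

```text
pos [ 561.7 -371.1   90.1] jaw -53.0 w 38.9 shift m [0.0011 0.0022 0.0821] rows>= 2.0 turn [-0.4  0.1 -0. ] t 8.2 F [-1.4  0.3 -1.7] 61.3 q [ 0.78  0.86 -0.43  1.54  0.44  0.84 -0.74]
```

{"op": "carry_out", "data": {"deltas": [0,0,0,0.001,0.002,0.025,1,-0.3,0,0,0,0,0.025,1,0,0,0,0,0,0.025,1,0,0,0,0,0,0.007,1,0,0,0,0,0,0,1,0,0,0,0,0,0,1,0,0,0,0,0,0,-0.3,0,0,0,0,0,0,-0.3,0,0,0,0,0,0,-0.3,0,0,0,0,0,-0.04,-0.3,0,0,0,0,0,-0.04,-0.3,0,0,0,0,0,-0.01,-0.3]}}

```text
clock: 9.68
eef_pos: [566.6, -373.4, 102.0]
tool_rot: [3.136, -0.001, 0.645]
force: [-0.1, -0.2, -0.5]
width: 55.5
gripper_force: 0.0
```

Run:
```python
from h import *
for j in(-45,-75,15,75):go(430,-161.2,100,j)
```

```text
pos [ 566.6 -373.4  102. ] jaw -53.1 w 55.5 shift m [ 0.0184 -0.2517  0.0007] rows>= 5.0 turn [ 0.3 -0.  -8.1] t 9.7 F [-0.1 -0.2 -0.5] 0.0 q [ 0.78  0.85 -0.43  1.53  0.43  0.85 -0.74]
pos [ 566.6 -373.4  102. ] jaw -53.1 w 55.5 shift m [ 0.0184 -0.2517  0.0007] rows>= 5.0 turn [ 0.3 -0.1 21.9] t 9.7 F [-0.1 -0.2 -0.5] 0.0 q [ 0.78  0.85 -0.43  1.53  0.43  0.85 -0.74]
pos [ 566.6 -373.4  102. ] jaw -53.1 w 55.5 shift m [ 0.0184 -0.2517  0.0007] rows>= 5.0 turn [  0.3   0.1 -68.1] t 9.7 F [-0.1 -0.2 -0.5] 0.0 q [ 0.78  0.85 -0.43  1.53  0.43  0.85 -0.74]
pos [ 566.6 -373.4  102. ] jaw -53.1 w 55.5 shift m [ 0.0184 -0.2517  0.0007] rows>= 5.0 turn [ 0.3 -0.2 51.9] t 9.7 F [-0.1 -0.2 -0.5] 0.0 q [ 0.78  0.85 -0.43  1.53  0.43  0.85 -0.74]
```

```bash
cat > kin.py <<'E'
import numpy as np, itertools
from scipy.optimize import least_squares
from scipy.spatial.transform import Rotation as Ro
D=[([1.19717705,0.62935354,0.03840143,1.51837479,-0.02699538,0.99632454,-0.01997988],(196.8,-618.8,230.4),(-3.1396,0,.3079)),
([.681,.768,-.248,2.09,.553,.378,-.952],(403.9,-269.9,26),(-3.127,.032,.644)),
([.7,.74,-.18,2.23,.61,.24,-.95],(349.6,-267.5,26),(-3.137,.017,.647)),
([.67,.81,-.22,2.11,.59,.28,-.98],(406.4,-266.9,1.7),(-3.136,.002,.645)),
([.78,.86,-.43,1.54,.44,.84,-.74],(561.7,-371.1,90.1),(-3.135,.003,.645)),
([.76,.64,-.38,2.04,.46,.55,-.87],(416.5,-269.2,102.8),(-3.136,.017,.647))]
def fk(q,p,s):
    L=p[:4]; q=np.array(q)*s
    R=Ro.identity(); X=np.array([0,0,L[0]])
    for i,(a,l) in enumerate(zip("zyzyzyz",(0,0,L[1],0,L[2],0,L[3]))):
        R=R*Ro.from_euler(a,q[i]); X=X+R.apply([0,0,l])
        if i==2: X=X+R.apply([p[4],0,0])
        if i==3: X=X-R.apply([p[4],0,0])
    return X,R
if __name__=="__main__":
    best=[]
    for c in itertools.product((1,-1),repeat=4):
        s=np.array([c[0],1,c[1],1,c[2],1,c[3]])
        r=least_squares(lambda p:np.concatenate([fk(q,p,s)[0]-x for q,x,_ in D]),[300,400,400,200,0])
        best.append((np.sqrt(np.mean(r.fun**2)),c,r.x.round(1)))
    for b in sorted(best,key=lambda b:b[0])[:2]: print(b)
    b=min(best,key=lambda b:b[0]); c=b[1]; s=np.array([c[0],1,c[1],1,c[2],1,c[3]])
    for q,x,e in D: print(fk(q,b[2],s)[0].round(1),x,np.degrees((fk(q,b[2],s)[1].inv()*Ro.from_euler('xyz',e)).as_rotvec()).round(1))
E
python3 kin.py
```

```text
(np.float64(9.739062686267369), (-1, -1, 1, -1), array([-79.5, 558.4, 384.8, -70.4,  -4.4]))
(np.float64(9.739062686274282), (-1, -1, 1, 1), array([-79.5, 558.4, 384.8, -70.4,  -4.4]))
[ 224.9 -604.9  231.4] (196.8, -618.8, 230.4) [-2.   2.1 91.7]
[ 413.8 -263.4   27.2] (403.9, -269.9, 26) [ -3.7 -22.3  29.9]
[ 355.4 -252.9   27.2] (349.6, -267.5, 26) [ -3.1 -15.4  21.8]
[ 406.5 -259.3    5. ] (406.4, -266.9, 1.7) [ -3.2 -17.8  24.4]
[ 556.9 -384.8   84. ] (561.7, -371.1, 90.1) [  2.1 -38.3  53.3]
[ 419.5 -267.   102. ] (416.5, -269.2, 102.8) [ -2.  -27.5  43.7]
```

```bash
cat > fit.py <<'E'
from kin import *
def fk2(q,p,s):
    q=np.array(q)*s; R=Ro.from_euler('z',p[5]); X=np.array([0,0,p[0]])
    ls=(0,0,p[1],0,p[2],0,p[3])
    for i,a in enumerate("zyzyzyz"):
        R=R*Ro.from_euler(a,q[i]); X=X+R.apply([0,0,ls[i]])
        if i==2: X=X+R.apply([p[4],p[8],0])
        if i==3: X=X-R.apply([p[7],0,0])
    return X,R*Ro.from_euler('z',p[6])
if __name__=="__main__":
    best=[]
    for c in itertools.product((1,-1),repeat=4):
      for b0 in (0,-2.46):
       for e0 in (0,1.57,-1.57,3.1):
        s=np.array([c[0],1,c[1],1,c[2],1,c[3]])
        def f(p):
            o=[]
            for q,x,e in D:
                X,R=fk2(q,p,s); o+=[X-x,200*(R.inv()*Ro.from_euler('xyz',e)).as_rotvec()]
            return np.concatenate(o)
        r=least_squares(f,[300,400,400,250,0,b0,e0,0,0],x_scale=[100]*5+[1,1,100,100])
        best.append((np.sqrt(np.mean(r.fun**2)),c,r.x.round(3)))
    for b in sorted(best,key=lambda b:b[0])[:3]: print(b)
E
python3 fit.py
```

```text
(np.float64(1.4583392826871868), (-1, -1, -1, -1), array([ 2.55678e+02,  5.57239e+02,  3.78739e+02,  2.67348e+02,
        1.25700e+00, -2.00000e-03,  1.57100e+00, -1.44300e+00,
       -2.84430e+01]))
(np.float64(1.4583392826874595), (-1, -1, -1, -1), array([ 2.55678e+02,  5.57239e+02,  3.78739e+02,  2.67348e+02,
        1.25700e+00, -2.00000e-03,  1.57100e+00, -1.44300e+00,
       -2.84430e+01]))
(np.float64(1.458339282694371), (-1, -1, -1, -1), array([ 2.55677e+02,  5.57239e+02,  3.78739e+02,  2.67348e+02,
        1.25700e+00, -2.00000e-03,  1.57100e+00, -1.44300e+00,
       -2.84430e+01]))
```

```bash
cat > reach.py <<'E'
from fit import *
P=[255.7,557.24,378.74,267.35,1.257,-.002,1.571,-1.443,-28.443]; S=-np.ones(7); S[[1,3,5]]=1
lo=np.array([-3.06,-.37,-1.25,.18,-1.1,.24,-2.94]); hi=np.array([3.06,2.12,1.32,2.46,4.24,1.98,2.94])
def ik(x,jaw,q0,tilt=0,axis=None):
    T=Ro.from_euler('xyz',[180,0,jaw+90],degrees=True)
    if tilt: T=Ro.from_rotvec(np.radians(tilt)*np.array(axis))*T
    def f(q):
        X,R=fk2(q,P,S); return np.concatenate([X-x,300*(R.inv()*T).as_rotvec(),.3*(q-q0)])
    r=least_squares(f,np.clip(q0,lo+.01,hi-.01),bounds=(lo,hi)); return np.linalg.norm(fk2(r.x,P,S)[0]-x),r.x
if __name__=="__main__":
    np.set_printoptions(precision=2,suppress=True)
    for n,x,y,js,zs in (("knob",430,-161,(-45,75,15),(3,8,14)),("black",477,-1.5,(5,65,-55),(3,8)),("blue",424,120,(25,),(3,8,14)),("brass",349,254.6,(99.2-180,),(3,8,14,26))):
        az=np.arctan2(y,x)
        for j in js:
          for z in zs:
            for tl in (0,10):
                o=[]
                for q3,q5 in ((0,0),(-.5,.5),(.5,-.5),(0,3),(-1,1)):
                  for q7 in(-2,0,2):
                    for jj in (j,j+180):
                        e,q=ik(np.array([x,y,z]),jj,np.array([-az,.75,q3,2.1,q5,.4,q7]),tl,[-np.sin(az),np.cos(az),0]); o.append((round(e,2),q))
                b=min(o,key=lambda t:t[0]); print(n,j,z,tl,b[0],b[1])
E
python3 reach.py
```

```text
knob -45 3 0 0.0 [ 0.45  0.8  -0.24  2.18  0.79  0.24 -1.27]
knob -45 3 10 0.0 [ 0.54  0.84 -0.37  2.06  0.54  0.52 -1.02]
knob -45 8 0 0.0 [ 0.45  0.79 -0.22  2.18  0.72  0.24 -1.2 ]
knob -45 8 10 0.0 [ 0.55  0.83 -0.37  2.06  0.53  0.53 -1.01]
knob -45 14 0 0.0 [ 0.45  0.78 -0.23  2.18  0.7   0.25 -1.18]
knob -45 14 10 0.0 [ 0.55  0.82 -0.38  2.06  0.52  0.54 -1.  ]
knob 75 3 0 0.0 [ 0.45  0.8  -0.24  2.18  0.79  0.24 -2.31]
knob 75 3 10 0.0 [ 0.38  0.82 -0.13  2.06  0.19  0.44 -1.72]
knob 75 8 0 0.0 [ 0.45  0.79 -0.22  2.18  0.72  0.24 -2.25]
knob 75 8 10 0.0 [ 0.38  0.81 -0.13  2.06  0.18  0.45 -1.72]
knob 75 14 0 0.0 [ 0.43  0.77 -0.2   2.18  0.63  0.24 -2.16]
knob 75 14 10 0.0 [ 0.39  0.8  -0.13  2.06  0.18  0.47 -1.71]
knob 15 3 0 0.0 [ 0.56  0.82 -0.4   2.18  1.03  0.34 -0.45]
knob 15 3 10 0.0 [ 0.68  0.88 -0.58  2.06  0.77  0.62 -0.2 ]
knob 15 8 0 0.0 [ 0.57  0.81 -0.41  2.18  1.01  0.35 -0.44]
knob 15 8 10 0.0 [ 0.68  0.88 -0.59  2.06  0.76  0.63 -0.19]
knob 15 14 0 0.0 [ 0.58  0.8  -0.43  2.18  0.99  0.37 -0.42]
knob 15 14 10 0.0 [ 0.69  0.87 -0.59  2.06  0.75  0.64 -0.18]
[... 923 characters left out ...]
e 25 8 10 0.0 [-0.01  0.84 -0.49  2.11  0.7   0.54 -0.6 ]
blue 25 14 0 0.0 [-0.14  0.77 -0.3   2.23  0.94  0.26 -0.84]
blue 25 14 10 0.0 [-0.01  0.83 -0.5   2.11  0.69  0.56 -0.59]
brass -80.8 3 0 0.0 [-0.43  0.81 -0.4   2.26  1.19  0.31 -0.15]
brass -80.8 3 10 0.0 [-0.69  0.81  0.    2.13 -0.04  0.37 -2.06]
brass -80.8 8 0 0.0 [-0.41  0.8  -0.42  2.26  1.17  0.32 -0.13]
brass -80.8 8 10 0.0 [-0.7   0.8   0.    2.13 -0.04  0.38 -2.06]
brass -80.8 14 0 0.0 [-0.4   0.79 -0.45  2.26  1.14  0.34 -0.11]
brass -80.8 14 10 0.0 [-0.7   0.79  0.01  2.13 -0.04  0.39 -2.06]
brass -80.8 26 0 0.0 [-0.52  0.74 -0.26  2.25  0.82  0.24 -2.93]
brass -80.8 26 10 0.0 [-0.7   0.76  0.01  2.13 -0.04  0.42 -2.07]
```

{"op": "carry_out", "data": {"deltas": [0,0,0,0.0031,-0.042,0,-0.5,0,0,0,0.0031,-0.042,0,-0.5,0,0,0,0.0031,-0.042,0,-0.5,0,0,0,0.0031,-0.042,0,-0.5,0,0,0,0.0031,-0.042,0,-0.5,0,0,0,0.0031,-0.042,0,-0.5,0.3,0,-7.7,0,0,0,-0.5,0,0,0,0,0,0.015,-0.5,0,0,0,0,0,0.015,-0.5,0,0,0,0,0,0.015,-0.5,0,0,0,0,0,0,-0.5,0,0,0,0,0,0,-0.5]}}

```text
clock: 11.18
eef_pos: [428.0, -159.9, 53.8]
tool_rot: [-3.136, 0.001, 0.779]
force: [0.1, -0.1, 1.1]
width: 64.1
gripper_force: 0.0
```

Run:
```python
from h import *
go(430,-161.1,5,-45.6)
```

```text
pos [ 428.  -159.9   53.8] jaw -45.3 w 64.1 shift m [0.0006 0.0025 0.0488] rows>= 1.0 turn [-0.3  0.1  0.3] t 11.2 F [ 0.1 -0.1  1.1] 0.0 q [ 0.51  0.7  -0.31  2.17  0.59  0.36 -1.08]
```

{"op": "carry_out", "data": {"deltas": [0,0,0,0.0005,0.0025,0.006,-0.5,0,0,0,0,0,0.006,-0.5,0,0,0,0,0,0.006,-0.5,0,0,0,0,0,0.006,-0.5,0,0,0,0,0,0.005,-0.5,0,0,0,0,0,0.005,-0.5,0,0,0,0,0,0.005,-0.5,0,0,0,0,0,0.005,-0.5,0,0,0,0,0,0.005,-0.5,0,0,0,0,0,0,-0.5,0,0,0,0,0,0,-0.5]}}

```text
clock: 12.55
eef_pos: [429.8, -161.3, 4.7]
tool_rot: [-3.137, 0.001, 0.779]
force: [0.5, 0.3, -0.8]
width: 63.8
gripper_force: 0.0
```

Run:
```python
from h import *
go(430,-161.1,5,-45.6)
```

```text
pos [ 429.8 -161.3    4.7] jaw -45.4 w 63.8 shift m [ 0.0002 -0.     -0.0003] rows>= 1.0 turn [-0.3  0.1  0.2] t 12.6 F [ 0.5  0.3 -0.8] 0.0 q [ 0.46  0.79 -0.24  2.18  0.74  0.25 -1.22]
```

Slow descent works. Closing, then lifting.

{"op": "carry_out", "data": {"deltas": [0,0,0,0,0,0,1,0,0,0,0,0,0,1,0,0,0,0,0,0,1,0,0,0,0,0,0,1,0,0,0,0,0,-0.02,1,0,0,0,0,0,-0.025,1,0,0,0,0,0,-0.03,1,0,0,0,0,0,-0.03,1,0,0,0,0,0,0,1]}}

```text
clock: 13.68
eef_pos: [431.6, -162.0, 111.2]
tool_rot: [-3.14, -0.001, 0.779]
force: [-0.5, -0.0, -1.5]
width: 46.2
gripper_force: 61.5
```

Run:
```python
from h import *
go(552.9,320.4,110)
```

```text
pos [ 431.6 -162.   111.2] jaw -45.4 w 46.2 shift m [ 0.4252 -0.2582  0.0019] rows>= 9.0 turn [-0.1 -0.  -0. ] t 13.7 F [-0.5 -0.  -1.5] 61.5 q [ 0.64  0.61 -0.5   2.13  0.56  0.53 -1.07]
```

{"op": "carry_out", "data": {"deltas": [0,0,0,0.0425,-0.0258,0,1,0,0,0,0.0425,-0.0258,0,1,0,0,0,0.0425,-0.0258,0,1,0,0,0,0.0425,-0.0258,0,1,0,0,0,0.0425,-0.0258,0,1,0,0,0,0.0425,-0.0258,0,1,0,0,0,0.0425,-0.0258,0,1,0,0,0,0.0425,-0.0258,0,1,0,0,0,0.0425,-0.0258,0,1,0,0,0,0.0425,-0.0258,0,1,0,0,-6.4,0,0,0,1,0,0,-6.4,0,0,0,1]}}

```text
clock: 15.18
eef_pos: [550.3, 321.1, 108.3]
tool_rot: [-3.136, 0.003, 1.008]
force: [-0.5, -0.8, -0.9]
width: 46.2
gripper_force: 61.6
```

Run:
```python
from h import *
go(552.9,320.4,10.5,-32.6)
```

```text
pos [550.3 321.1 108.3] jaw -32.2 w 46.2 shift m [0.0011 0.0032 0.0978] rows>= 2.0 turn [-0.3  0.2  0.4] t 15.2 F [-0.5 -0.8 -0.9] 61.6 q [-0.27  0.81 -0.51  1.65  0.49  0.83 -1.56]
```

{"op": "carry_out", "data": {"deltas": [-0.3,0,0,0.001,0.0015,0.03,1,0,0,0,0,0,0.03,1,0,0,0,0,0,0.028,1,0,0,0,0,0,0.0098,1,0,0,0,0,0,0,1,0,0,0,0,0,0,-0.3,0,0,0,0,0,0,-0.3,0,0,0,0,0,0,-0.3,0,0,0,0,0,-0.04,-0.3,0,0,0,0,0,-0.04,-0.3,0,0,0,0,0,-0.03,-0.3]}}

```text
clock: 16.55
eef_pos: [553.4, 321.2, 124.6]
tool_rot: [3.141, -0.002, 1.003]
force: [-0.5, 1.0, -0.0]
width: 55.4
gripper_force: 0.0
```

Run:
```python
from h import *
import cv2
go(424,120.4,100,25)
c=ctrl.calibration('wrist')
cv2.imwrite('pics/w3.png',ctrl.get_image('wrist')[:,:,::-1])
```

```text
pos [553.4 321.2 124.6] jaw -32.5 w 55.4 shift m [-0.2389 -0.0011  0.0242] rows>= 5.0 turn [  0.1  -0.1 -57.5] t 16.6 F [-0.5  1.  -0. ] 0.0 q [-0.27  0.79 -0.52  1.64  0.49  0.85 -1.55]
```

View pics/w3.png

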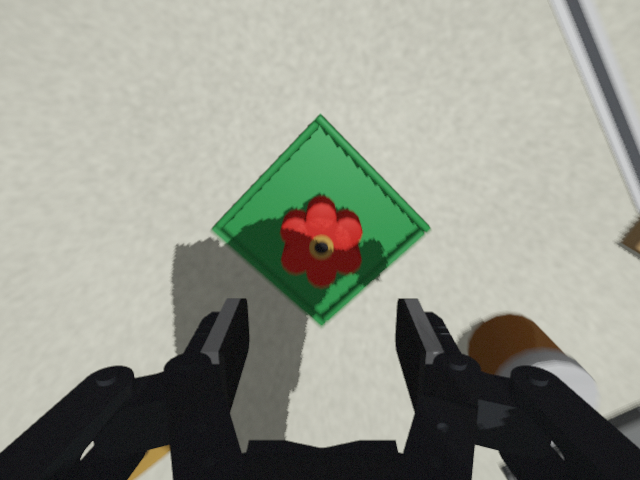

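The knob sits upright in the green tray (321,247). Next, the blue block.

{"op": "carry_out", "data": {"deltas": [0,0,0,-0.0478,0,0,-0.6,0,0,0,-0.0478,0,0,-0.6,0,0,0,-0.0478,0,0,-0.6,0,0,0,-0.0478,0,0,-0.6,0,0,0,-0.0478,-0.001,0.02,-0.6,0,0,-9.6,0,0,0.006,-0.6,0,0,-9.6,0,0,0,-0.6,0,0,-9.6,0,0,0,-0.6,0,0,-9.6,0,0,0,-0.6,0,0,-9.6,0,0,0,-0.6,0,0,-9.5,0,0,0,-0.6,0,0,0,0,0,0,-0.6]}}

```text
clock: 18.1
eef_pos: [423.6, 119.8, 96.6]
tool_rot: [3.141, -0.0, 2.004]
force: [0.4, -0.6, 0.7]
width: 68.0
gripper_force: 0.0
```

Run:
```python
from h import *
import cv2
go(424,120.4,60,25)
im=ctrl.get_image('wrist')[:,:,::-1].copy(); 
c=ctrl.calibration('wrist'); np.savez('w4.npz',**c)
hsv=cv2.cvtColor(im,cv2.COLOR_BGR2HSV); m=cv2.inRange(hsv,(100,110,40),(125,255,255))
k,_=cv2.findContours(m,0,1); k=max(k,key=cv2.contourArea); r=cv2.minAreaRect(k); print(r,cv2.boxPoints(r))
cv2.imwrite('pics/w4.png',im)
```

```text
pos [423.6 119.8  96.6] jaw 24.8 w 68.0 shift m [0.0003 0.0006 0.0366] rows>= 1.0 turn [ 0.  -0.  -0.2] t 18.1 F [ 0.4 -0.6  0.7] 0.0 q [ 0.16  0.68 -0.73  2.19  0.86  0.59 -0.79]
((324.9395446777344, 242.3367462158203), (95.23005676269531, 130.3647918701172), 0.716159999370575) [[276.51352 306.91888]
 [278.14297 176.56432]
 [373.36557 177.75461]
 [371.7361  308.1092 ]]
```

View pics/w4.png

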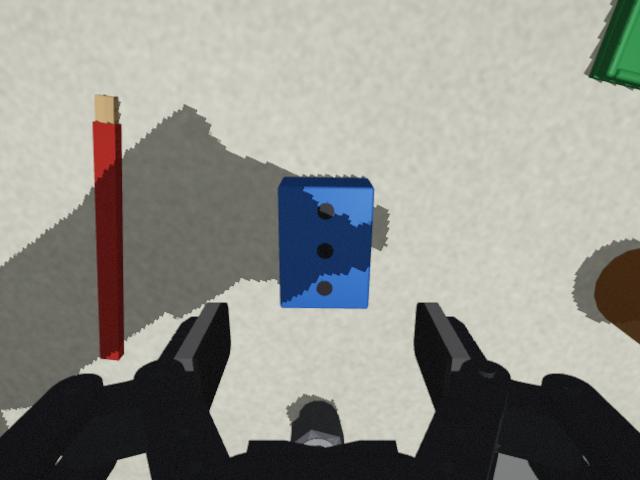

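The blue block (325,250) is centred and square between the fingers. Descending.

{"op": "carry_out", "data": {"deltas": [0,0,-0.2,0,0.0005,0.018,-0.6,0,0,0,0,0,0.018,-0.6,0,0,0,0,0,0.009,-0.6,0,0,0,0,0,0.009,-0.6,0,0,0,0,0,0.009,-0.6,0,0,0,0,0,0.009,-0.6,0,0,0,0,0,0.007,-0.6,0,0,0,0,0,0.007,-0.6,0,0,0,0,0,0.006,-0.6,0,0,0,0,0,0,-0.6,0,0,0,0,0,0,-0.6]}}

```text
clock: 19.52
eef_pos: [424.0, 120.2, 4.7]
tool_rot: [3.141, 0.0, 2.01]
force: [0.4, 0.2, -0.6]
width: 68.4
gripper_force: 0.0
```

Run:
```python
from h import *
go(424,120.2,4,25)
```

```text
pos [424.  120.2   4.7] jaw 25.2 w 68.4 shift m [ 0.     -0.      0.0007] rows>= 1.0 turn [0.  0.  0.2] t 19.5 F [ 0.4  0.2 -0.6] 0.0 q [-0.02  0.82 -0.48  2.23  1.19  0.37 -1.08]
```

{"op": "carry_out", "data": {"deltas": [0,0,0,0,0,0,1,0,0,0,0,0,0,1,0,0,0,0,0,0,1,0,0,0,0,0,0,1,0,0,0,0,0,-0.02,1,0,0,0,0,0,-0.025,1,0,0,0,0,0,-0.025,1,0,0,0,0,0,-0.025,1,0,0,0,0,0,0,1]}}

```text
clock: 20.65
eef_pos: [424.9, 120.2, 100.6]
tool_rot: [3.139, 0.0, 2.009]
force: [-0.7, 0.3, -3.5]
width: 48.7
gripper_force: 63.5
```

Run:
```python
from h import *
go(624.7,1,100)
```

```text
pos [424.9 120.2 100.6] jaw 25.1 w 48.7 shift m [-0.1927  0.1304  0.001 ] rows>= 4.0 turn [ 0.2  0.  -0. ] t 20.6 F [-0.7  0.3 -3.5] 63.5 q [ 0.16  0.67 -0.74  2.19  0.85  0.59 -0.77]
```

{"op": "carry_out", "data": {"deltas": [0.2,0,0,-0.0321,0.0217,0,1,0,0,0,-0.0321,0.0217,0,1,0,0,0,-0.0321,0.0217,0,1,0,0,0,-0.0321,0.0217,0,1,0,0,0,-0.0321,0.0217,0,1,0,0,0,-0.0321,0.0217,0,1,0,0,0,0,0,0.02,1,0,0,0,0,0,0.02,1,0,0,0,0,0,0,1,0,0,0,0,0,0,1]}}

```text
clock: 21.9
eef_pos: [623.1, 2.0, 59.3]
tool_rot: [-3.138, -0.0, 2.012]
force: [0.8, 0.2, -1.7]
width: 48.9
gripper_force: 63.3
```

Run:
```python
from h import *
go(624.7,1,10.2,25)
```

```text
pos [623.1   2.   59.3] jaw 25.3 w 48.9 shift m [-0.0016  0.0012  0.049 ] rows>= 1.0 turn [-0.2 -0.   0.3] t 21.9 F [ 0.8  0.2 -1.7] 63.3 q [ 0.38  0.93 -0.75  1.71  0.81  0.85 -0.3 ]
```

{"op": "carry_out", "data": {"deltas": [-0.2,0,0,0,0,0.02,1,0,0,0,0,0,0.02,1,0,0,0,0,0,0.0092,1,0,0,0,0,0,0,1,0,0,0,0,0,0,1,0,0,0,0,0,0,-0.4,0,0,0,0,0,0,-0.4,0,0,0,0,0,0,-0.4,0,0,0,0,0,-0.04,-0.4,0,0,0,0,0,-0.04,-0.4,0,0,0,0,0,-0.02,-0.4,0,0,0,0,0,0,-0.4]}}

```text
clock: 23.4
eef_pos: [624.4, 1.1, 111.1]
tool_rot: [3.139, 0.001, 2.01]
force: [0.9, 0.3, -0.3]
width: 60.0
gripper_force: 0.0
```

Run:
```python
from h import *
import cv2
go(349.2,254.6,110,99.2)
c=ctrl.calibration('wrist'); np.savez('w5.npz',**c)
cv2.imwrite('pics/w5.png',ctrl.get_image('wrist')[:,:,::-1])
```

```text
pos [624.4   1.1 111.1] jaw 25.1 w 60.0 shift m [ 0.3464 -0.1414  0.0004] rows>= 7.0 turn [  0.1   0.1 -74.1] t 23.4 F [ 0.9  0.3 -0.3] 0.0 q [ 0.41  0.86 -0.8   1.69  0.75  0.92 -0.25]
```

View pics/w5.png

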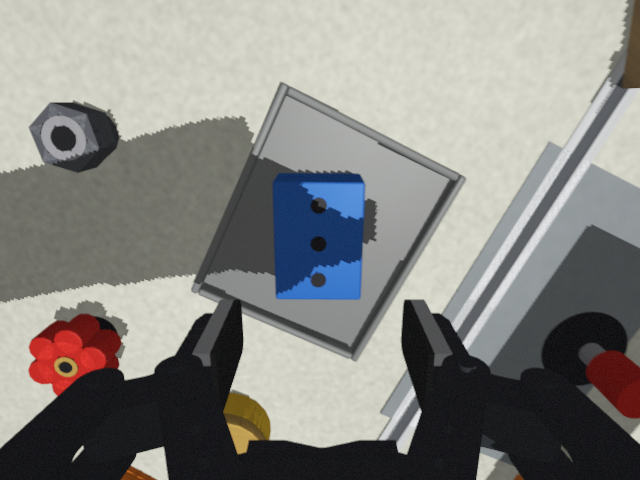

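The blue block is flat in the grey tray (318,243). Going for the brass block.

{"op": "carry_out", "data": {"deltas": [0,0,0,0.0495,-0.0202,0,-0.4,0,0,0,0.0495,-0.0202,0,-0.4,0,0,0,0.0495,-0.0202,0,-0.4,0,0,0,0.0495,-0.0202,0,-0.4,0,0,0,0.0495,-0.0202,0,-0.4,0,0,0,0.0495,-0.0202,0,-0.4,0,0,0,0.0495,-0.0202,0,-0.4,0,0,-9.3,0,0,0,-0.4,0,0,-9.3,0,0,0,-0.4,0,0,-9.3,0,0,0,-0.4,0,0,-9.3,0,0,0,-0.4,0,0,-9.3,0,0,0,-0.4]}}

```text
clock: 24.95
eef_pos: [347.4, 253.7, 108.7]
tool_rot: [-3.139, -0.002, 2.827]
force: [-0.2, -0.0, -0.9]
width: 59.8
gripper_force: 0.0
```

{"op": "carry_out", "data": {"deltas": [0,0,-9.2,0,0,0,-0.4,0,0,-9.2,0,0,0,-0.4,0,0,-9.2,0,0,0,-0.4,0,0,0,0,0,0.01,-0.4,0,0,0,0,0,0,-0.4]}}

```text
clock: 25.58
eef_pos: [347.4, 253.7, 98.6]
tool_rot: [-3.14, -0.003, -2.983]
force: [-0.8, -0.2, -0.8]
width: 59.7
gripper_force: 0.0
```

Run:
```python
from h import *
import cv2
print("blue",world('wrist',[(318,243),(318,204),(318,280)],35,dict(np.load('w5.npz'))))
go(349.2,254.6,4,99.2)
im=ctrl.get_image('wrist')[:,:,::-1].copy(); 
c=ctrl.calibration('wrist'); np.savez('w6.npz',**c)
cv2.imwrite('pics/w6.png',im)
```

```text
blue [[621.36685752   2.55479052]
 [611.96894836  22.75596159]
 [630.82829207 -17.78293086]]
pos [347.4 253.7  98.6] jaw 99.1 w 59.7 shift m [-0.0022  0.0008  0.0946] rows>= 2.0 turn [-0.1 -0.2 -0.1] t 25.6 F [-0.8 -0.2 -0.8] 0.0 q [-0.03  0.79 -1.04  2.21  1.05  0.78 -0.06]
```

View pics/w6.png

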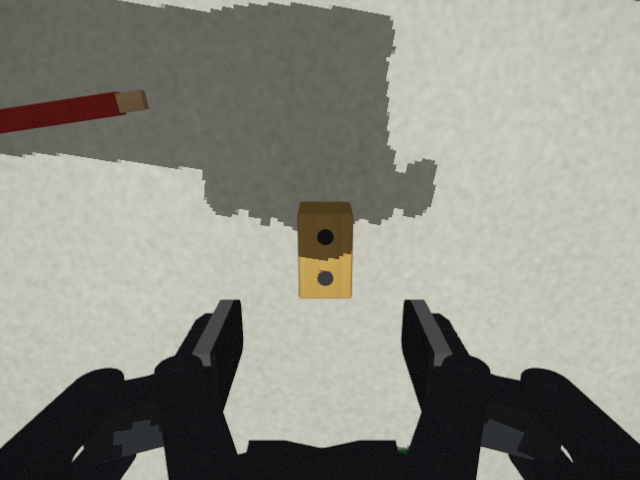

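The brass block (325,257) is square and centred. Descending.

{"op": "carry_out", "data": {"deltas": [0,0,0,-0.002,0.001,0.018,-0.4,0,-0.2,0,0,0,0.018,-0.4,0,0,0,0,0,0.009,-0.4,0,0,0,0,0,0.009,-0.4,0,0,0,0,0,0.009,-0.4,0,0,0,0,0,0.009,-0.4,0,0,0,0,0,0.008,-0.4,0,0,0,0,0,0.008,-0.4,0,0,0,0,0,0.006,-0.4,0,0,0,0,0,0,-0.4,0,0,0,0,0,0,-0.4]}}

```text
clock: 27.0
eef_pos: [350.3, 256.0, 6.2]
tool_rot: [3.142, 0.004, -2.98]
force: [-0.2, -0.3, 0.1]
width: 60.1
gripper_force: 0.0
```

Run:
```python
from h import *
print(world('wrist',(325,257),30,dict(np.load('w6.npz'))))
go(349.2,254.6,4,99.2)
```

```text
[[349.6325451  255.26815522]]
pos [350.3 256.    6.2] jaw 99.3 w 60.1 shift m [ 0.0013 -0.0012  0.0022] rows>= 1.0 turn [0.  0.2 0.1] t 27.0 F [-0.2 -0.3  0.1] 0.0 q [-0.14  0.95 -0.86  2.24  1.37  0.68 -0.32]
```

{"op": "carry_out", "data": {"deltas": [0,0,0,0.001,-0.001,0.002,-0.4,0,0,0,0,0,0,1,0,0,0,0,0,0,1,0,0,0,0,0,0,1,0,0,0,0,0,0,1,0,0,0,0,0,0,1,0,0,0,0,0,-0.02,1,0,0,0,0,0,-0.025,1,0,0,0,0,0,-0.03,1,0,0,0,0,0,-0.03,1,0,0,0,0,0,0,1]}}

```text
clock: 28.38
eef_pos: [349.9, 255.1, 110.1]
tool_rot: [3.141, 0.006, -2.981]
force: [1.1, 0.1, -4.3]
width: 28.9
gripper_force: 60.4
```

Run:
```python
from h import *
go(623.5,1.5,110,115)
```

```text
pos [349.9 255.1 110.1] jaw 99.2 w 28.9 shift m [-0.2295 -0.2941  0.0012] rows>= 7.0 turn [  0.    0.4 -15.8] t 28.4 F [ 1.1  0.1 -4.3] 60.4 q [-0.02  0.76 -1.04  2.2   1.01  0.78 -0.03]
```

{"op": "carry_out", "data": {"deltas": [0,0,0,-0.0287,-0.0368,0,1,0,0,0,-0.0287,-0.0368,0,1,0,0,0,-0.0287,-0.0368,0,1,0,0,0,-0.0287,-0.0368,0,1,0,0,0,-0.0287,-0.0368,0,1,0,0,0,-0.0287,-0.0368,0,1,0,0,0,-0.0287,-0.0368,0,1,0,0,0,-0.0287,-0.0368,0,1,0,0.2,-7.9,0,0,0,1,0,0.2,-7.9,0,0,0,1,0,0,0,0,0,0,1,0,0,0,0,0,0,1]}}

```text
clock: 29.88
eef_pos: [622.4, 0.9, 108.6]
tool_rot: [-3.142, -0.005, -2.706]
force: [-0.3, -0.2, -4.4]
width: 29.0
gripper_force: 60.5
```

Run:
```python
from h import *
go(623.5,1.5,41,115)
```

```text
pos [622.4   0.9 108.6] jaw 114.9 w 29.0 shift m [-0.0016  0.0001  0.0676] rows>= 2.0 turn [-0.  -0.3 -0.1] t 29.9 F [-0.3 -0.2 -4.4] 60.5 q [ 0.53  1.   -1.1   1.68  0.98  1.12  1.14]
```

{"op": "carry_out", "data": {"deltas": [0,-0.3,0,-0.001,0,0.022,1,0,0,0,0,0,0.022,1,0,0,0,0,0,0.015,1,0,0,0,0,0,0.008,1,0,0,0,0,0,0,1,0,0,0,0,0,0,1]}}

```text
clock: 30.62
eef_pos: [624.5, 1.8, 43.6]
tool_rot: [-3.141, 0.003, -2.704]
force: [0.3, 0.9, -3.6]
width: 29.1
gripper_force: 60.6
```

Run:
```python
from h import *
go(623.5,1.5,40,115)
```

```text
pos [624.5   1.8  43.6] jaw 115.1 w 29.1 shift m [0.001  0.0002 0.0036] rows>= 1.0 turn [-0.   0.2  0.1] t 30.6 F [ 0.3  0.9 -3.6] 60.6 q [ 0.51  1.08 -1.03  1.71  1.08  1.03  1.08]
```

{"op": "carry_out", "data": {"deltas": [0,0.2,0,0,0,0.0015,1,0,0,0,0,0,0.0015,1,0,0,0,0,0,0,1,0,0,0,0,0,0,1]}}

```text
clock: 31.12
eef_pos: [624.0, 1.4, 40.0]
tool_rot: [-3.141, -0.002, -2.704]
force: [-0.0, -0.0, -3.0]
width: 29.2
gripper_force: 60.6
```

{"op": "carry_out", "data": {"deltas": [0,0,0,0,0,0.0007,1,0,0,0,0,0,0,1,0,0,0,0,0,0,-0.3,0,0,0,0,0,0,-0.3,0,0,0,0,0,0,-0.3,0,0,0,0,0,0,-0.3,0,0,0,0,0,-0.035,-0.3,0,0,0,0,0,-0.035,-0.3,0,0,0,0,0,-0.01,-0.3,0,0,0,0,0,0,-0.3]}}

```text
clock: 32.38
eef_pos: [624.2, 1.3, 119.3]
tool_rot: [-3.141, -0.001, -2.704]
force: [0.2, 0.6, -0.3]
width: 55.5
gripper_force: 0.0
```

Run:
```python
from h import *
import cv2
for j in(5.3,65.3,-54.7):go(476.9,-1.6,110,j)
cv2.imwrite('pics/w7.png',ctrl.get_image('wrist')[:,:,::-1])
```

```text
pos [624.2   1.3 119.3] jaw 115.0 w 55.5 shift m [0.1347 0.0597 0.0094] rows>= 3.0 turn [  0.   -0.1 -70.3] t 32.4 F [ 0.2  0.6 -0.3] 0.0 q [ 0.54  0.98 -1.1   1.67  0.97  1.13  1.15]
pos [624.2   1.3 119.3] jaw 115.0 w 55.5 shift m [0.1347 0.0597 0.0094] rows>= 3.0 turn [-0.1 -0.1 49.7] t 32.4 F [ 0.2  0.6 -0.3] 0.0 q [ 0.54  0.98 -1.1   1.67  0.97  1.13  1.15]
pos [624.2   1.3 119.3] jaw 115.0 w 55.5 shift m [0.1347 0.0597 0.0094] rows>= 3.0 turn [ -0.   -0.1 -10.3] t 32.4 F [ 0.2  0.6 -0.3] 0.0 q [ 0.54  0.98 -1.1   1.67  0.97  1.13  1.15]
```

View pics/w7.png

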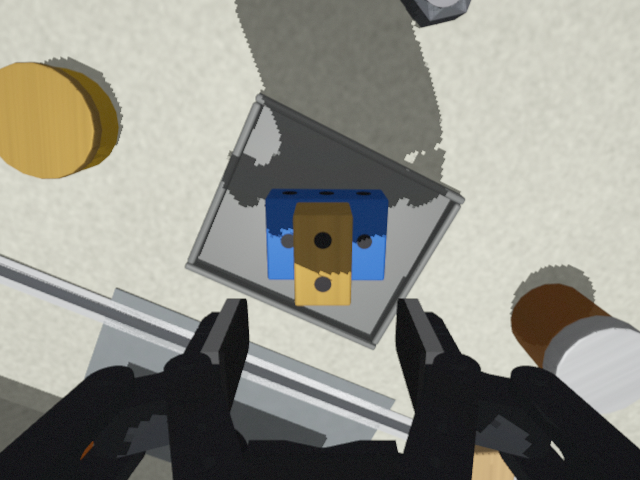

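Run:
```python
from h import *
a=world('wrist',[(323,240),(323,284)],65); b=world('wrist',[(289,241),(365,241)],35)
d=a.mean(0)-b.mean(0); print(a.mean(0),b.mean(0),d); t=np.radians(-65); u=np.array([np.cos(t),np.sin(t)]); print("along blue x",d@u,"y",d@[-u[1],u[0]])
```

```text
[6.22693548e+02 4.18165498e-01] [620.4088482    1.93225607] [ 2.2846998  -1.51409057]
along blue x 2.3377879281400196 y 1.4307588934354274
```

The stack is good (offset about 2 mm, 1.5 mm). Now the black nut.

{"op": "carry_out", "data": {"deltas": [0,0,0,0.0337,0.0149,0,-0.3,0,0,0,0.0337,0.0149,0,-0.3,0,0,0,0.0337,0.0149,0,-0.3,0,0,0,0.0337,0.0149,0,-0.3,0,0,-5.1,0,0,0.015,-0.3,0,0,-5.1,0,0,0.015,-0.3,0,0,0,0,0,0,-0.3,0,0,0,0,0,0,-0.3]}}

```text
clock: 33.42
eef_pos: [476.5, -1.4, 89.2]
tool_rot: [3.14, -0.002, -2.528]
force: [1.3, -0.5, -0.4]
width: 55.8
gripper_force: 0.0
```

Run:
```python
from h import *
import cv2
go(476.9,-1.6,3,-54.7)
im=ctrl.get_image('wrist')[:,:,::-1].copy(); np.savez('w8.npz',**ctrl.calibration('wrist'))
cv2.imwrite('pics/w8.png',cv2.resize(im[150:330,200:440],None,fx=3,fy=3))
```

```text
pos [476.5  -1.4  89.2] jaw 125.2 w 55.8 shift m [-0.0004 -0.0005  0.0862] rows>= 2.0 turn [ 0.1 -0.1 -0.1] t 33.4 F [ 1.3 -0.5 -0.4] 0.0 q [ 0.63  0.91 -1.13  2.1   1.1   0.93  1.04]
```

View pics/w8.png

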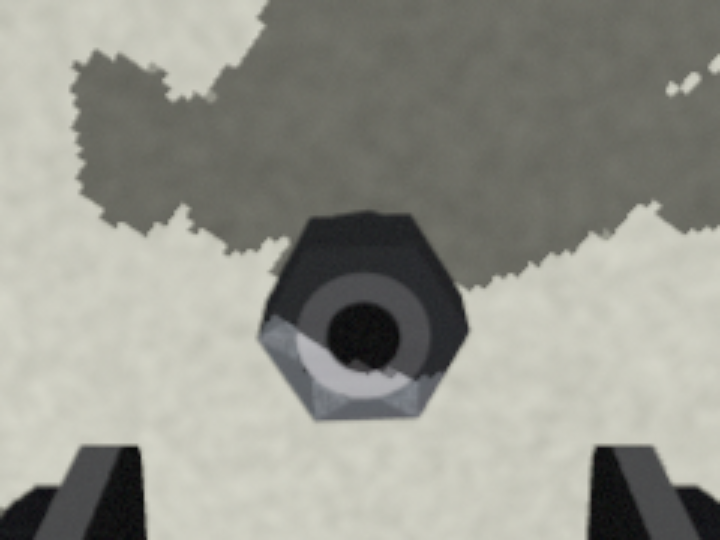

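The nut's corners (260,330) and (469,330) face the pads, because I left out the 30° corner-to-flat offset. Turning 30° before descending.

{"op": "carry_out", "data": {"deltas": [0,0,10,0,0,0,-0.3,0,0,10,0,0,0,-0.3,0,0,10,0,0,0,-0.3,0,0,0,0,0,0.018,-0.3,0,0,0,0,0,0.012,-0.3,0,0,0,0,0,0.01,-0.3,0,0,0,0,0,0.01,-0.3,0,0,0,0,0,0.01,-0.3,0,0,0,0,0,0.01,-0.3,0,0,0,0,0,0.008,-0.3,0,0,0,0,0,0.008,-0.3,0,0,0,0,0,0,-0.3]}}

```text
clock: 34.98
eef_pos: [476.2, -1.6, 2.9]
tool_rot: [-3.141, -0.003, -3.05]
force: [0.5, -0.2, 0.2]
width: 55.4
gripper_force: 0.0
```

Run:
```python
from h import *
print(world('wrist',(200+363/3,150+335/3),32,dict(np.load('w8.npz'))))
go(476.9,-1.6,3,95.2)
```

```text
[[477.39628905  -2.29003513]]
pos [476.2  -1.6   2.9] jaw 95.3 w 55.4 shift m [-0.0007 -0.     -0.0001] rows>= 1.0 turn [-0.  -0.1  0.1] t 35.0 F [ 0.5 -0.2  0.2] 0.0 q [ 0.5   0.98 -0.88  2.13  1.28  0.74  0.39]
```

{"op": "carry_out", "data": {"deltas": [0,0,0,-0.0005,0,0,1,0,0,0,0,0,0,1,0,0,0,0,0,0,1,0,0,0,0,0,0,1,0,0,0,0,0,0,1,0,0,0,0,0,-0.02,1,0,0,0,0,0,-0.025,1,0,0,0,0,0,-0.03,1,0,0,0,0,0,-0.03,1,0,0,0,0,0,0,1]}}

```text
clock: 36.22
eef_pos: [478.4, -1.5, 109.9]
tool_rot: [-3.14, 0.002, -3.05]
force: [0.3, -0.4, -1.7]
width: 31.4
gripper_force: 59.5
```

Run:
```python
from h import *
go(581.8,-285.9,108,95.2)
```

```text
pos [478.4  -1.5 109.9] jaw 95.2 w 31.4 shift m [-0.0771 -0.2927  0.0024] rows>= 6.0 turn [-0.1  0.1  0. ] t 36.2 F [ 0.3 -0.4 -1.7] 59.5 q [ 0.6   0.82 -1.05  2.08  0.99  0.86  0.61]
```

{"op": "carry_out", "data": {"deltas": [0,0,0,-0.0129,-0.0488,0,1,0,0,0,-0.0129,-0.0488,0,1,0,0,0,-0.0129,-0.0488,0,1,0,0,0,-0.0129,-0.0488,0,1,0,0,0,-0.0129,-0.0488,0,1,0,0,0,-0.0129,-0.0488,0,1,0,0,-9.3,0,0,0,1,0,0,-9.3,0,0,0,1,0,0,-9.3,0,0,0.02,1,0,0,0,0,0,0.02,1,0,0,0,0,0,0,1]}}

```text
clock: 37.6
eef_pos: [579.1, -285.8, 65.5]
tool_rot: [3.138, -0.005, -2.565]
force: [-0.7, -0.5, -1.0]
width: 30.9
gripper_force: 59.6
```

Run:
```python
from h import *
go(581.8,-285.9,8.5,123)
```

```text
pos [ 579.1 -285.8   65.5] jaw 123.0 w 30.9 shift m [-0.0025 -0.0017  0.0569] rows>= 1.0 turn [ 0.2 -0.3  0. ] t 37.6 F [-0.7 -0.5 -1. ] 59.6 q [ 0.97  1.09 -1.1   1.63  1.06  1.13  1.73]
```

{"op": "carry_out", "data": {"deltas": [0.2,-0.3,0,-0.002,-0.0015,0.02,1,0,0,0,0,0,0.02,1,0,0,0,0,0,0.0155,1,0,0,0,0,0,0,1,0,0,0,0,0,0,1]}}

```text
clock: 38.22
eef_pos: [584.1, -286.1, 13.4]
tool_rot: [-3.138, 0.004, -2.563]
force: [-0.2, -0.2, -0.3]
width: 30.9
gripper_force: 59.6
```

{"op": "carry_out", "data": {"deltas": [0,0,0,0,0,0.003,1,0,0,0,0,0,0,1,0,0,0,0,0,0,1]}}

```text
clock: 38.6
eef_pos: [583.8, -286.3, 10.3]
tool_rot: [-3.138, 0.004, -2.563]
force: [-0.2, 0.5, -1.3]
width: 31.0
gripper_force: 59.6
```

{"op": "carry_out", "data": {"deltas": [0,0,0,0,0,0.0018,1,0,0,0,0,0,0,1,0,0,0,0,0,0,1]}}

```text
clock: 38.98
eef_pos: [584.0, -286.3, 9.0]
tool_rot: [-3.138, 0.004, -2.563]
force: [-1.0, -0.5, 6.2]
width: 31.2
gripper_force: 60.2
```

Contact with the floor (+6 N). Releasing and retreating.

{"op": "carry_out", "data": {"deltas": [0,0,0,0,0,0,-0.1,0,0,0,0,0,0,-0.1,0,0,0,0,0,0,-0.1,0,0,0,0,0,-0.04,-0.1,0,0,0,0,0,-0.05,-0.1,0,0,0,0,0,-0.05,-0.1,0,0,0,-0.045,-0.02,0,-0.1,0,0,0,0.045,0.02,-0.04,-0.1,0,0,0,0,0,0,-0.1]}}

```text
clock: 40.1
eef_pos: [583.1, -286.3, 189.2]
tool_rot: [-3.137, 0.003, -2.563]
force: [1.1, -0.6, 0.5]
width: 46.8
gripper_force: 0.0
```

Run:
```python
from h import *
import cv2
go(0,0,0)
a=ctrl.get_image('side')[140:290,130:330,::-1]; cv2.imwrite('pics/final.png',cv2.resize(a,None,fx=4,fy=4,interpolation=cv2.INTER_CUBIC))
cv2.imwrite('pics/top9.png',ctrl.get_image('top')[:,:,::-1])
```

```text
pos [ 583.1 -286.3  189.2] jaw 123.2 w 46.8 shift m [0.3322 0.5595 0.1853] rows>= 12.0 turn [-0.3  0.2  0. ] t 40.1 F [ 1.1 -0.6  0.5] 0.0 q [ 1.    0.94 -1.18  1.55  0.9   1.26  1.83]
```

View pics/final.png

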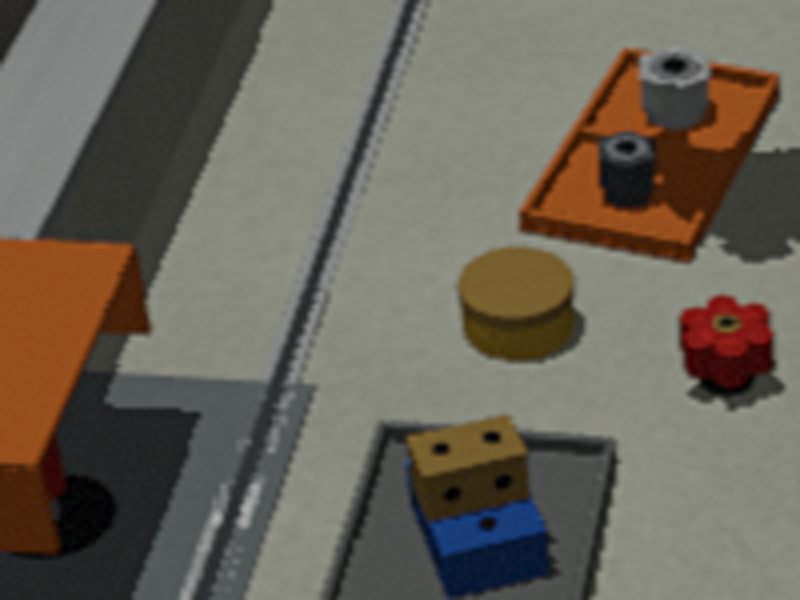

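The side view shows both nuts upright, one in each orange bay, and the brass block flat and centred on the blue one with the front hole visible as expected. The tin hasn't moved. Handing in.

```bash
python3 -c "
from cell import ctrl
print(ctrl.finish_job())"
```

```text
the job is handed in; nothing more can be done
None
```

I handed the job in at about 40 s: both nuts are in the orange bays, the knob is in the green tray, and the brass block is on the blue one in the grey tray (about 2 mm off centre). No score came back.

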